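Raise a reservoir shelf and seat it on the middle rung

TASK

The reagent bottle feeds by height, so set its shelf higher: take the black grip bar on top of the rung stand's carriage, raise the carriage until its gravity pawl has gone past the middle one of the three rungs and swung level again, then lower it gently by feel until the pawl sits on the middle rung and carries the shelf, and let go. Do not drop the carriage onto the rung or force it down, keep the bottle standing on the shelf, and leave the things round the stand where they are.

Things in the scene. Friction and masses are not known exactly. Their poses are not given: they have to be found in the camera images.
- stand: Fixed grey rung stand. Origin on the worktop below the line of rungs; x points to its back (the shelf hangs out to -x), y along the rungs, z up. Base plate 168 x 150 x 12 mm (x from -118 to +50 mm); two aluminium posts at y = +-62 mm, 192 mm high. Between them a dark insert holds three round steel rungs along y, 8 mm thick, 45 mm apart in height. Only the pawl meets the rungs.
- carriage (a joint): Height of the carriage, m: 0 = down on its stop, the start, pawl below all rungs; at most 0.145. Slides freely (under 1 N friction), falls by its own weight; with pawl and bottle 0.45 to 0.65 kg. Its pawl sits on the lowest, middle, top rung at 0.032, 0.077, 0.122, plus the unreported -0.014 to 0.014. It cannot go back down past a rung that the pawl has cleared.
- grip (a point): Centre of the black grip bar on top of the carriage: 16 mm thick (stand's x), 80 mm long (y), 24 mm tall, axes as the stand's. It lies 22 mm in front of the rung line, 228 mm above the worktop with the carriage down, rises with it, and is always higher than posts and bottle. It stands on two 8 mm stems; a cross bar 8 mm thick lies 10 mm below its underside.
- pawl: Steel pawl mid-way across the carriage, hinged about y 22 mm in front of the rung line (origin there), 44 mm up at the start. Nose 8 mm thick, 28 mm long along +x; the heavy tail keeps it level. A rung met in rising swings the nose down 1 rad, freely; it swings back in 0.3 s once the carriage is 16 mm above that rung's seat. Lowered from 11 to 16 mm above a seat, it jams nose-down on the rung.
- bottle: Brown screw-cap reagent bottle, 52 mm in diameter, 94 mm tall, origin at the centre of its underside, z up; stands loose on the carriage shelf, 82 mm to the front of the rung line, inside a lip 9 mm high.
- timer: Bench timer, white, 70 x 66 x 20 mm, origin under its centre; a bystander beside the stand.
- dish: Closed petri dish, 60 mm across, 14 mm tall, origin under its centre; a bystander beside the stand.
- loose_beaker: Small glass beaker, 50 mm across, 54 mm tall, origin under its centre; a bystander beside the stand.
- rungs_nominal (a point): A point fixed to the stand, 117 mm above the worktop: the nominal top of the middle rung (lowest and top rung: 72 and 162 mm). The insert is clipped in up to 14 mm lower or higher, all three rungs together, and this is NOT reported: the true seat must be felt.
Mind the look-alikes: they are no part of the job. There is more than one size of the bottle; the job needs the smallest.

How it is judged:
By the outcome, as a careful person would: the job done as asked, in the order asked, and still so for the second after the job is handed in, with the robot touching nothing.
It also fails if it takes over 42 s, if anything falls off the work surface, if the arm or the gripper's body presses on something with over 40 N, if the wrist force passes 120 N, or if a joint passes its speed limit or range.

ROBOT

A 6-joint arm with a two-finger parallel gripper is mounted at the origin on a cart in front of the work surface, level with it; the furniture and walls round the work are solid. World frame = base frame: x ahead of the robot, y to its left, z up, the work surface at z = 0. Lengths are in m, angles in degrees, forces in N, time in s.
With the tool pointing down it reaches from about 0.375 to 0.9 m from the base axis. Payload 3.1 kg.
Tool frame: the origin (TCP) lies on the centre line of the jaws, within the pads' length; the fingertips stand 25 mm ahead of it and the grasp point (between the pads) lies 6 mm ahead of it; y points along the fingers, x is the direction in which the jaws open and shut, and the axes are right-handed (so a half turn about y gives the same grasp; the last joint's range is limited). The gripper opens to 87 mm and grips with 3 to 60 N. Pads are 19 mm wide; open, the fingers measure 117 mm over their backs; the gripper's body (75 mm by 190 mm) begins 51 mm behind the grasp point.
Start: joints at [-76.977, 30.224, 82.088, -0, 67.689, -10.227], TCP at [0.247, -0.574, 0.248] pointing down, gripper open.
Joint ranges: [-176.69, 176.69], [-43.24, 126.21], [12.49, 139.97], [-82, 262], [0, 151.66], [-163.58, 163.58]. Speed limits (degrees/s): [159.86, 159.86, 180, 180, 180, 180].

INTERFACE

Orientations are given as a 3x3 rotation matrix whose columns are the frame's x, y, z axes.
In Python, from rig import * gives the robot as it stands.
- The arm moves only by the tool play_rows, never from a script. Its argument "commands" is a list of rows, each a list of 2 entries, a list of its own where there are three numbers: the shift along the world's x, y, z in m, then the turn, a rotation vector about the world's x, y, z in rad. A call has 1 to 10 rows; each row is the pose to reach, as a shift and turn from the pose commanded when the call began; what a row does not reach only later rows make up. A row lasts 1/8 s, in which the tool goes at most 62.5 mm and 10.7 degrees, less where a joint would pass 70% of its speed; a pose out of reach is approached as far as the arm can. A call with a gripper value outside its range is refused whole. "gripper" is the finger opening in m, from 0 to 0.087, set as the call begins (left out, the last holds). The fingers move at their own pace and stop on an object; the grip force is fixed at half the most. Time passes only in rows, so rows that repeat a pose let the fingers close. It gives the time, the measured TCP pose, the force and the opening at its end, in the units of the state.
- read_state(): the state, without advancing time (a new reading comes with each control period).
- capture(name): name is "side" or "top"; returns a dict with "frame" (400x640x3 uint8, red, green, blue), "depth" (400x640 float32, m along the optical axis (not along the pixel's ray), 0 where there is no reading), "mtx" (3x3 intrinsics, pixels), "cam_to_world" (4x4, takes a point from camera to world coordinates). Camera axes: x right, y down, z forward; pixel columns grow to the right and rows downward; lengths in m; the calibration is good to about 2 mm. A picture is of the moment at which its call begins.
- hand_in(): hands the job in, once; it reports no verdict.
The state is a dict: "time_s": time; "joint_positions": joint angles; "qvel": joint speeds; "tau": joint torques, N m; "position": TCP position; "tcp_rot": TCP orientation; "force": force on the tool from outside, world axes, zero at the start; "moment": the same for the moment, N m; "opening": opening from 0.0 (shut) to 1.0 (fully open).
Only numpy, scipy, OpenCV 4.12 (cv2) and the standard library are available. Lean on these libraries where they do the work, as an engineer would, in place of code of your own. Each camera call takes 0.05 s, during which the arm holds its last target. There are 200 camera calls.

## Working session

There is one attempt and no reset: what is moved stays moved. The work goes in short steps, Python scripts to look and compute and a tool call to move; the robot and the scene stay as the last step left them, time stands still between calls to the robot, and variables do not carry over. Pictures are saved under pics/ and viewed, about 8 in all and at most 12, crops included, and the job is handed in when it is done.

Besides the shell and the picture viewer there is one more tool, called after "Emit:" as name([rows], argument=value, ...), one row to a line, values as JSON. play_rows: Moves the arm, as the interface text tells. Its arguments: {"type":"object","properties":{"commands":{"type":"array"},"gripper":{"type":"number"}},"required":["commands"]}

```bash
mkdir -p pics
python3 - <<'E'
from rig import *
import cv2,numpy as np
s=read_state(); print(s)
for n in("side","top"):
    c=capture(n); cv2.imwrite(f"pics/{n}0.png",c["frame"][:,:,::-1]); np.savez(f"pics/{n}0.npz",**c); print(c["cam_to_world"].round(3).tolist())
E
```

```text
{'time_s': 0.0, 'joint_positions': array([-7.69760075e+01,  3.02814820e+01,  8.21594461e+01, -1.51097476e-03,
        6.76868119e+01, -1.02268398e+01]), 'qvel': array([ 0.02310467, -0.00913305, -0.05629178, -0.04428085, -0.06119756,
       -0.11215494]), 'tau': array([ 5.86179940e-04, -4.40039277e+01, -1.76593101e+01,  6.34329719e-02,
        5.83601114e-02, -1.60797017e-04]), 'position': array([ 0.24658848, -0.57353823,  0.2465276 ]), 'tcp_rot': array([[ 3.94765849e-01, -5.26203038e-04,  9.18781610e-01],
       [-9.18779131e-01,  2.16663154e-03,  3.94766025e-01],
       [-2.19838830e-03, -9.99997514e-01,  3.71847771e-04]]), 'force': array([-0.69282655, -0.20156784, -0.35215062]), 'moment': array([ 0.05243332,  0.0211578 , -0.03673782]), 'opening': 0.9990683473145062}
[[-0.949, -0.14, 0.282, 0.256], [-0.315, 0.481, -0.818, 0.719], [-0.021, -0.865, -0.501, 0.592], [0.0, 0.0, 0.0, 1.0]]
[[0.004, -0.994, 0.106, 0.41], [-0.999, -0.0, 0.032, -0.007], [-0.031, -0.107, -0.994, 1.079], [0.0, 0.0, 0.0, 1.0]]
```

View pics/side0.png

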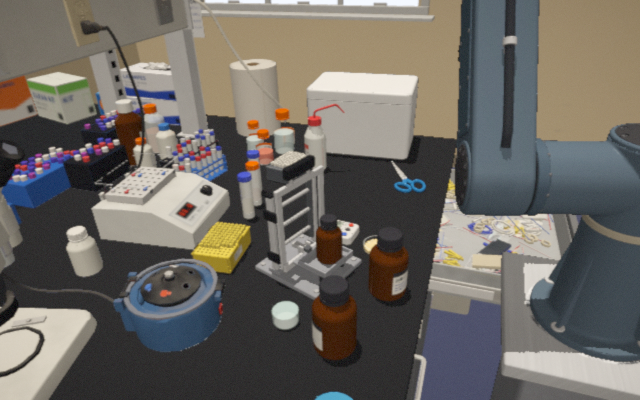

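View pics/top0.png

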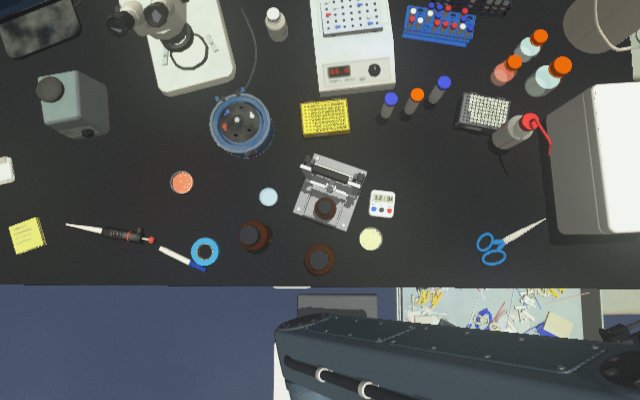

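The side view shows the stand at (300,220) with its grip bar at (290,165) and the small bottle on its shelf at (328,240). The top view shows the bar at (337,168) and the shelf bottle at (325,207). The look-alikes are the larger bottles at top (255,236) and (319,260), and the dark rack at top (483,112). I choose the bar on the stand.

```bash
cat > h.py <<'E'
import numpy as np
def cloud(c):
    d=c["depth"];v,u=np.indices(d.shape);K=c["mtx"]
    p=np.stack([(u-K[0,2])/K[0,0]*d,(v-K[1,2])/K[1,1]*d,d,np.ones_like(d)],-1)
    w=(p@np.asarray(c["cam_to_world"]).T)[...,:3]; w[d==0]=np.nan
    return w
E
python3 - <<'E'
import numpy as np,cv2
from h import *
for n,(r0,r1,c0,c1) in dict(top=(145,235,280,400),side=(145,200,255,330)).items():
    c=dict(np.load(f"pics/{n}0.npz")); w=cloud(c)[r0:r1,c0:c1]
    m=(w[...,2]>.215)&(w[...,2]<.26); p=w[m]
    print(n,len(p),np.percentile(p[:,2],[5,50,95]))
    r=cv2.minAreaRect(p[p[:,2]>.228][:,:2].astype(np.float32)*1000);print(r,cv2.boxPoints(r).tolist())
    hh=w[...,2]; 
    if n=="top":
        for lo,hi in((.09,.2),):
            q=w[(hh>.13)&(hh<.17)&(np.indices(hh.shape)[0]>45)]; print("bottle",len(q),np.median(q,0),q.min(0),q.max(0))
        for nm,(u,v) in dict(b1=(255,236),b2=(319,260),timer=(382,203),dish=(370,238),beak=(268,197)).items(): print(nm,cloud(c)[v,u].round(3))
    cv2.imwrite(f"pics/{n}crop.png",cv2.resize(c["frame"][r0:r1,c0:c1,::-1],None,fx=5,fy=5,interpolation=cv2.INTER_CUBIC))
E
```

```text
top 327 [0.22785712 0.23945459 0.24213386]
((546.804931640625, 11.757423400878906), (79.56525421142578, 16.216039657592773), 70.4571762084961) [[525.8562622070312, -23.02117156982422], [541.1381225585938, -28.44561767578125], [567.7536010742188, 46.53601837158203], [552.4717407226562, 51.96046447753906]]
bottle 162 [0.48592353 0.02417582 0.13666387] [ 0.46995631 -0.05112726  0.13002197] [0.52346981 0.04040073 0.15054188]
b1 [0.419 0.185 0.133]
b2 [0.365 0.038 0.131]
timer [ 0.506 -0.119  0.017]
dish [ 0.416 -0.088  0.008]
beak [0.52  0.175 0.028]
side 475 [0.2186646  0.23231277 0.23959838]
((546.9657592773438, 14.224365234375), (78.50511932373047, 17.527400970458984), 70.34422302246094) [[525.5093994140625, -19.793134689331055], [542.0155029296875, -25.688800811767578], [568.422119140625, 48.24186706542969], [551.916015625, 54.13753128051758]]
```

View pics/topcrop.png

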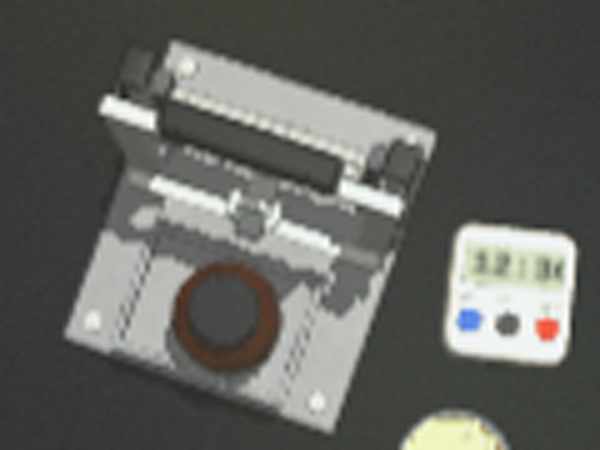

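The crop confirms the black bar at crop (250,145), on the carriage that holds the small bottle at (225,315). Both cameras agree within 2.5 mm: centre about (0.547, 0.013), top at 0.240, 80 x 16 mm, long axis at 70.4°. I'm setting out now.

Emit:
play_rows([
  [[0.01, 0.04, 0.03], [0, 0, 0.15]],
  [[0.03, 0.095, 0.06], [0, 0, 0.3]],
  [[0.05, 0.15, 0.092], [0, 0, 0.45]],
  [[0.066, 0.205, 0.092], [0, 0, 0.6]],
  [[0.083, 0.26, 0.092], [0, 0, 0.75]],
  [[0.1, 0.315, 0.092], [0, 0, 0.824]],
  [[0.117, 0.37, 0.092], [0, 0, 0.824]],
  [[0.133, 0.424, 0.092], [0, 0, 0.824]],
  [[0.17, 0.47, 0.092], [0, 0, 0.824]],
  [[0.205, 0.515, 0.092], [0, 0, 0.824]],
], gripper=0.087)

```text
time_s: 1.35
position: [0.4524, -0.0574, 0.3396]
tcp_rot: [[0.942, 0.0, 0.334], [-0.334, -0.0, 0.942], [0.001, -1.0, -0.0]]
force: [0.8, -0.4, -0.2]
opening: 1.004
```

Emit:
play_rows([
  [[0.04, 0.03, 0], [0, 0, 0]],
  [[0.08, 0.06, -0.01], [0, 0, 0]],
  [[0.095, 0.072, -0.04], [0, 0, 0]],
  [[0.095, 0.072, -0.04], [0, 0, 0]],
])

```text
time_s: 1.85
position: [0.5456, 0.014, 0.2968]
tcp_rot: [[0.943, -0.007, 0.332], [-0.332, 0.001, 0.943], [-0.007, -1.0, -0.001]]
force: [-0.1, 0.4, -0.1]
opening: 1.002
```

Run:
```python
from rig import *
import cv2,numpy as np
from h import *
s=read_state(); print(s["time_s"],s["position"],s["force"],s["tcp_rot"].round(3).tolist())
c=capture("side");w=cloud(c)
cv2.imwrite("pics/s1.png",cv2.resize(c["frame"][40:300,200:460,::-1],None,fx=2.3,fy=2.3,interpolation=cv2.INTER_CUBIC))
```

```text
1.85 [0.54558405 0.01399727 0.29681618] [-0.13441566  0.36894421 -0.10111702] [[0.943, -0.007, 0.332], [-0.332, 0.001, 0.943], [-0.007, -1.0, -0.001]]
```

View pics/s1.png

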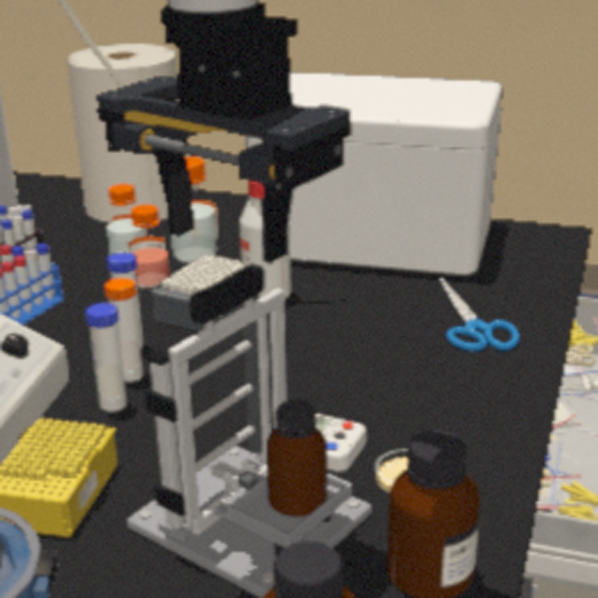

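The picture shows the fingers at (180,200) and (275,220), standing on either side of the bar at (225,295). The grey box to the bar's left is the rack in the background. Nothing is in the way, so I descend and close.

Emit:
play_rows([
  [[0, -0.001, -0.02], [0, 0, 0]],
  [[0, -0.001, -0.04], [0, 0, 0]],
  [[0, -0.001, -0.055], [0, 0, 0]],
  [[0, -0.001, -0.063], [0, 0, 0]],
  [[0, -0.001, -0.063], [0, 0, 0]],
])

```text
time_s: 2.52
position: [0.5466, 0.0115, 0.2365]
tcp_rot: [[0.942, -0.0, 0.335], [-0.335, 0.0, 0.942], [-0.0, -1.0, -0.0]]
force: [0.0, -0.8, 0.3]
opening: 1.0
```

Emit:
play_rows([
  [[0, 0, 0], [0, 0, 0]],
  [[0, 0, 0], [0, 0, 0]],
  [[0, 0, 0], [0, 0, 0]],
  [[0, 0, 0], [0, 0, 0]],
  [[0, 0, 0], [0, 0, 0]],
  [[0, 0, 0], [0, 0, 0]],
], gripper=0.03)

```text
time_s: 3.28
position: [0.5467, 0.0118, 0.2365]
tcp_rot: [[0.942, -0.0, 0.334], [-0.334, -0.0, 0.942], [-0.0, -1.0, -0.0]]
force: [0.4, 1.2, 0.5]
opening: 0.409
```

Emit:
play_rows([
  [[0, 0, 0], [0, 0, 0]],
  [[0, 0, 0], [0, 0, 0]],
  [[0, 0, 0], [0, 0, 0]],
  [[0, 0, 0], [0, 0, 0]],
  [[0, 0, 0], [0, 0, 0]],
], gripper=0.0)

```text
time_s: 3.9
position: [0.5473, 0.0116, 0.2365]
tcp_rot: [[0.942, 0.001, 0.334], [-0.334, -0.0, 0.942], [0.001, -1.0, 0.0]]
force: [3.0, -1.2, -2.4]
opening: 0.183
```

Gripped: 15.9 mm between the pads, which matches the bar's 16 mm. Before lifting I'll estimate the rung heights from the side depth image.

Run:
```python
import numpy as np,cv2
from h import *
R=np.array([[.942,.335],[-.335,.942]]);o=np.array([.5677,.0055]) 
for n in("side","top"):
    c=dict(np.load(f"pics/{n}0.npz")); w=cloud(c)
    q=w.copy(); q[...,:2]=(w[...,:2]-o)@R   # stand x,y
    m=(abs(q[...,0])<.012)&(abs(q[...,1])<.048)&(q[...,2]>.02)&(q[...,2]<.2)
    h,e=np.histogram(q[m][:,2],bins=np.arange(.04,.19,.003)); print(n,m.sum()); print([(round(float(a),3),int(b)) for a,b in zip(e,h)])
c=dict(np.load("pics/side0.npz"));K=c["mtx"];T=c["cam_to_world"]
# rays onto stand x=0 plane
cv2.imwrite("pics/rungs.png",cv2.resize(c["frame"][155:295,250:370,::-1],None,fx=4,fy=4,interpolation=cv2.INTER_CUBIC))
```

```text
side 541
[(0.04, 9), (0.043, 13), (0.046, 33), (0.049, 3), (0.052, 2), (0.055, 1), (0.058, 10), (0.061, 28), (0.064, 77), (0.067, 11), (0.07, 1), (0.073, 5), (0.076, 1), (0.079, 2), (0.082, 3), (0.085, 3), (0.088, 4), (0.091, 4), (0.094, 3), (0.097, 6), (0.1, 1), (0.103, 5), (0.106, 44), (0.109, 73), (0.112, 9), (0.115, 5), (0.118, 2), (0.121, 5), (0.124, 3), (0.127, 5), (0.13, 4), (0.133, 1), (0.136, 2), (0.139, 2), (0.142, 2), (0.145, 4), (0.148, 11), (0.151, 38), (0.154, 71), (0.157, 13), (0.16, 4), (0.163, 2), (0.166, 5), (0.169, 1), (0.172, 1), (0.175, 0), (0.178, 0), (0.181, 0), (0.184, 0)]
top 132
[(0.04, 0), (0.043, 0), (0.046, 9), (0.049, 4), (0.052, 0), (0.055, 0), (0.058, 0), (0.061, 0), (0.064, 0), (0.067, 0), (0.07, 0), (0.073, 0), (0.076, 0), (0.079, 0), (0.082, 0), (0.085, 0), (0.088, 0), (0.091, 0), (0.094, 0), (0.097, 0), (0.1, 0), (0.103, 0), (0.106, 2), (0.109, 7), (0.112, 3), (0.115, 0), (0.118, 0), (0.121, 0), (0.124, 0), (0.127, 0), (0.13, 0), (0.133, 0), (0.136, 0), (0.139, 0), (0.142, 0), (0.145, 0), (0.148, 0), (0.151, 7), (0.154, 35), (0.157, 51), (0.16, 5), (0.163, 0), (0.166, 1), (0.169, 0), (0.172, 3), (0.175, 2), (0.178, 2), (0.181, 1), (0.184, 0)]
```

View pics/rungs.png

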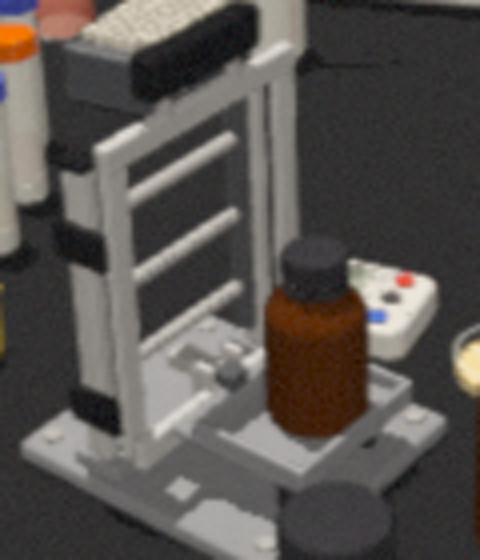

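The crop shows the three bright rungs at (183,168), (185,243) and (190,318), with the pawl nose below them at (205,365). The depth images put the rung tops near 68, 112 and 157 mm, about 5 mm below nominal. So the middle seat is near a lift of 0.072, and the pawl should be level from about 0.088 to 0.101. I'll aim for 0.094 and check the feel and a picture.

Emit:
play_rows([
  [[0, 0, 0.002], [0, 0, 0]],
  [[0, 0, 0.006], [0, 0, 0]],
  [[0, 0, 0.011], [0, 0, 0]],
  [[0, 0, 0.016], [0, 0, 0]],
  [[0, 0, 0.021], [0, 0, 0]],
  [[0, 0, 0.025], [0, 0, 0]],
  [[0, 0, 0.027], [0, 0, 0]],
  [[0, 0, 0.027], [0, 0, 0]],
])

```text
time_s: 4.9
position: [0.5473, 0.0116, 0.2639]
tcp_rot: [[0.942, 0.002, 0.334], [-0.334, -0.0, 0.942], [0.002, -1.0, 0.0]]
force: [4.5, -1.5, -5.1]
opening: 0.18
```

Emit:
play_rows([
  [[0, 0, 0.004], [0, 0, 0]],
  [[0, 0, 0.01], [0, 0, 0]],
  [[0, 0, 0.017], [0, 0, 0]],
  [[0, 0, 0.024], [0, 0, 0]],
  [[0, 0, 0.031], [0, 0, 0]],
  [[0, 0, 0.038], [0, 0, 0]],
  [[0, 0, 0.045], [0, 0, 0]],
  [[0, 0, 0.05], [0, 0, 0]],
  [[0, 0, 0.053], [0, 0, 0]],
  [[0, 0, 0.053], [0, 0, 0]],
])

```text
time_s: 6.15
position: [0.5473, 0.0116, 0.3168]
tcp_rot: [[0.942, 0.002, 0.334], [-0.334, -0.0, 0.942], [0.002, -1.0, 0.0]]
force: [5.5, -1.9, -5.0]
opening: 0.183
```

Emit:
play_rows([
  [[0, 0, 0.003], [0, 0, 0]],
  [[0, 0, 0.007], [0, 0, 0]],
  [[0, 0, 0.011], [0, 0, 0]],
  [[0, 0, 0.014], [0, 0, 0]],
  [[0, 0, 0.014], [0, 0, 0]],
  [[0, 0, 0.014], [0, 0, 0]],
  [[0, 0, 0.014], [0, 0, 0]],
  [[0, 0, 0.014], [0, 0, 0]],
])

```text
time_s: 7.15
position: [0.5473, 0.0116, 0.3306]
tcp_rot: [[0.942, 0.002, 0.335], [-0.335, -0.0, 0.942], [0.002, -1.0, 0.0]]
force: [5.5, -2.1, -5.4]
opening: 0.18
```

Run:
```python
from rig import *
import cv2,numpy as np
from h import *
s=read_state(); print(s["time_s"],s["position"],s["force"],s["opening"])
c=capture("side");np.savez("pics/s2.npz",**c)
cv2.imwrite("pics/s2.png",cv2.resize(c["frame"][120:280,250:370,::-1],None,fx=3.7,fy=3.7,interpolation=cv2.INTER_CUBIC))
```

```text
7.15 [0.54725559 0.0115791  0.33064214] [ 5.46436033 -2.062075   -5.39722243] 0.18027707928781006
```

View pics/s2.png

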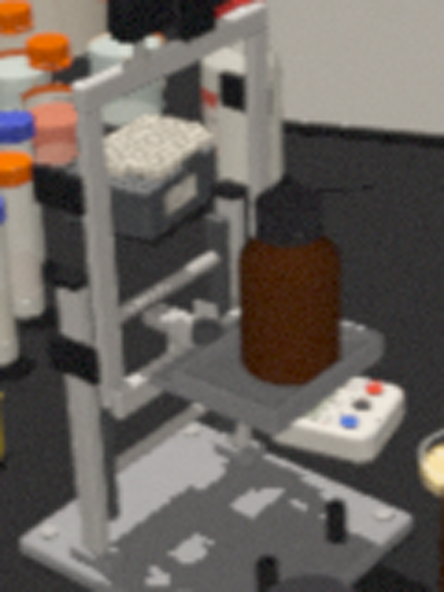

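The carriage is at a lift of 0.0941. The pawl at (178,322) is level, below the top rung at (165,285), and the lowest rung is at (160,440). The bottle stands. The load is about 5.4 N. Now I lower gently.

Emit:
play_rows([
  [[0, 0, -0.002], [0, 0, 0]],
  [[0, 0, -0.005], [0, 0, 0]],
  [[0, 0, -0.008], [0, 0, 0]],
  [[0, 0, -0.011], [0, 0, 0]],
  [[0, 0, -0.013], [0, 0, 0]],
  [[0, 0, -0.014], [0, 0, 0]],
  [[0, 0, -0.015], [0, 0, 0]],
  [[0, 0, -0.015], [0, 0, 0]],
])

```text
time_s: 8.2
position: [0.5473, 0.0116, 0.3155]
tcp_rot: [[0.942, 0.001, 0.335], [-0.335, -0.0, 0.942], [0.002, -1.0, 0.0]]
force: [4.9, -1.7, -5.2]
opening: 0.177
```

Emit:
play_rows([
  [[0, 0, -0.001], [0, 0, 0]],
  [[0, 0, -0.0015], [0, 0, 0]],
  [[0, 0, -0.002], [0, 0, 0]],
  [[0, 0, -0.002], [0, 0, 0]],
])

```text
time_s: 8.7
position: [0.5473, 0.0116, 0.3136]
tcp_rot: [[0.942, 0.001, 0.334], [-0.334, -0.0, 0.942], [0.002, -1.0, 0.0]]
force: [7.4, -2.6, -4.6]
opening: 0.184
```

Emit:
play_rows([
  [[0, 0, -0.0005], [0, 0, 0]],
  [[0, 0, -0.001], [0, 0, 0]],
  [[0, 0, -0.0015], [0, 0, 0]],
  [[0, 0, -0.0015], [0, 0, 0]],
])

```text
time_s: 9.2
position: [0.5473, 0.0116, 0.3121]
tcp_rot: [[0.942, 0.002, 0.334], [-0.334, -0.0, 0.942], [0.002, -1.0, 0.0]]
force: [7.2, -1.6, -4.7]
opening: 0.181
```

Emit:
play_rows([
  [[0, 0, -0.0005], [0, 0, 0]],
  [[0, 0, -0.001], [0, 0, 0]],
  [[0, 0, -0.001], [0, 0, 0]],
])

```text
time_s: 9.57
position: [0.5473, 0.0116, 0.3111]
tcp_rot: [[0.942, 0.001, 0.334], [-0.334, -0.0, 0.942], [0.002, -1.0, 0.0]]
force: [5.3, -1.8, -5.2]
opening: 0.186
```

Emit:
play_rows([
  [[0, 0, -0.0005], [0, 0, 0]],
  [[0, 0, -0.001], [0, 0, 0]],
  [[0, 0, -0.001], [0, 0, 0]],
])

```text
time_s: 9.95
position: [0.5473, 0.0116, 0.3102]
tcp_rot: [[0.942, 0.002, 0.334], [-0.334, -0.0, 0.942], [0.002, -1.0, 0.0]]
force: [5.0, -2.1, -4.9]
opening: 0.183
```

Emit:
play_rows([
  [[0, 0, -0.0005], [0, 0, 0]],
  [[0, 0, -0.001], [0, 0, 0]],
  [[0, 0, -0.001], [0, 0, 0]],
])

```text
time_s: 10.32
position: [0.5473, 0.0116, 0.3091]
tcp_rot: [[0.942, 0.001, 0.335], [-0.335, -0.0, 0.942], [0.002, -1.0, 0.0]]
force: [6.3, -1.9, -5.1]
opening: 0.185
```

h = 0.0726, no contact yet.

Emit:
play_rows([
  [[0, 0, -0.0005], [0, 0, 0]],
  [[0, 0, -0.001], [0, 0, 0]],
  [[0, 0, -0.001], [0, 0, 0]],
])

```text
time_s: 10.7
position: [0.5473, 0.0116, 0.3085]
tcp_rot: [[0.942, 0.002, 0.334], [-0.334, -0.0, 0.942], [0.002, -1.0, 0.0]]
force: [4.6, -1.5, -1.6]
opening: 0.179
```

Emit:
play_rows([
  [[0, 0, -0.0005], [0, 0, 0]],
  [[0, 0, -0.0005], [0, 0, 0]],
])

```text
time_s: 10.95
position: [0.5473, 0.0116, 0.3084]
tcp_rot: [[0.942, 0.002, 0.334], [-0.334, -0.001, 0.942], [0.002, -1.0, 0.0]]
force: [3.5, -1.9, 1.6]
opening: 0.184
```

Contact felt: Fz went from -5.1 to +1.6 N and the motion stopped at h ≈ 0.0719, matching the measured seat of 0.072. The pawl carries the shelf, so I let go.

Emit:
play_rows([
  [[0, 0, 0], [0, 0, 0]],
  [[0, 0, 0], [0, 0, 0]],
  [[0, 0, 0], [0, 0, 0]],
  [[0, 0, 0], [0, 0, 0]],
  [[0, 0, 0], [0, 0, 0]],
  [[0, 0, 0], [0, 0, 0]],
], gripper=0.06)

```text
time_s: 11.7
position: [0.5467, 0.0118, 0.3075]
tcp_rot: [[0.942, -0.0, 0.334], [-0.334, 0.0, 0.942], [-0.0, -1.0, -0.0]]
force: [0.1, -0.0, 0.2]
opening: 0.677
```

Emit:
play_rows([
  [[0, 0, 0.005], [0, 0, 0]],
  [[0, 0, 0.015], [0, 0, 0]],
  [[0, 0, 0.035], [0, 0, 0]],
  [[0, 0, 0.06], [0, 0, 0]],
  [[0, 0, 0.08], [0, 0, 0]],
  [[0, 0, 0.09], [0, 0, 0]],
  [[0, 0, 0.09], [0, 0, 0]],
])

```text
time_s: 12.58
position: [0.547, 0.0117, 0.3984]
tcp_rot: [[0.942, 0.002, 0.334], [-0.334, -0.0, 0.942], [0.002, -1.0, 0.0]]
force: [0.2, 0.1, -0.4]
opening: 0.691
```

Run:
```python
from rig import *
import cv2,numpy as np
from h import *
s=read_state(); print(s["time_s"],s["position"],s["force"],s["opening"])
c=capture("side"); w=cloud(c)
p=w[60:180,230:350].reshape(-1,3); o=np.array([.5469,.0115]); R=np.array([[.942,.335],[-.335,.942]])
q=(p[:,:2]-o)@R; m=(abs(q[:,0])<.008)&(abs(q[:,1])<.036)&(p[:,2]>.25)&(p[:,2]<.335); print("bar top",np.percentile(p[m][:,2],[50,90,98]))
cv2.imwrite("pics/s3.png",cv2.resize(c["frame"][70:320,220:420,::-1],None,fx=2.4,fy=2.4,interpolation=cv2.INTER_CUBIC))
```

```text
12.575 [0.54699098 0.01174668 0.39840527] [ 0.18797461  0.14809317 -0.42175126] 0.6911609403392871
bar top [0.29079814 0.31091467 0.31167308]
```

View pics/s3.png

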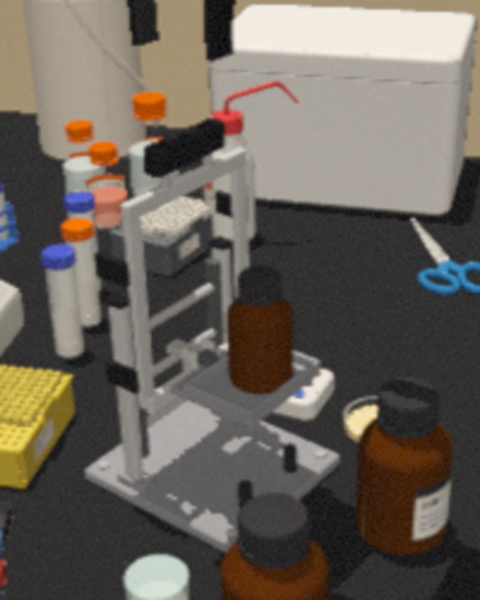

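The picture shows the free bar at (185,150) with its top at 0.3115, a lift of about 0.072. The pawl at (190,352) is level, the bottle stands at (260,330), and the timer and dish are in place. The gripper is clear, so I hand in.

```bash
python3 -c "
from rig import *
print(hand_in())"
```

```text
the job is handed in; nothing more can be done
None
```

The carriage now sits on the middle rung, with the pawl carrying the shelf, and I handed the job in after about 12.6 s of the 42 s.

- **Lift:** I gripped the bar and raised the carriage to 0.094. A picture there showed the pawl above the middle rung and level.
- **Seating:** I lowered in steps of 1 mm or less until the load shifted from -5.1 to +1.6 N at about 0.072. That agrees with the rung heights I measured from depth, about 5 mm below nominal.
- **After release:** I let go and withdrew 90 mm. The bar's top measured 0.3115 m, which is again a lift of 0.072. The bottle was standing and the tool force was about zero.
- **Bystanders:** In the last picture the timer, dish and beaker looked undisturbed. I judged that by eye only and did not measure their positions again.

No check failed or disagreed. While gripping, the tool felt a side force of about 5–7 N, probably from a small centring error of the gripper on the bar. It disappeared on release.

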